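# Open the wide parts cabinet

## Robot

A 6-joint arm with a two-finger parallel gripper is mounted at the origin on a cart in front of the work surface, level with it; the furniture and walls round the work are solid. World frame = base frame: x ahead of the robot, y to its left, z up, the work surface at z = 0. Lengths are in m, angles in rad, forces in N, time in s.
With the tool pointing down it reaches from about 0.35 to 0.85 m from the base axis. Payload 8.1 kg.
Tool frame: the origin (TCP) lies at the very end of the fingers, on their centre line; the grasp point (between the pads) lies 19 mm behind it; z points along the fingers, y is the line along which they close (so a half turn about z gives the same grasp; the last joint's range is limited). The gripper opens to 93 mm and grips with 3 to 60 N. Pads are 15 mm wide; open, the fingers measure 128 mm over their backs; the gripper's body (75 mm by 188 mm) begins 65 mm behind the grasp point.
Start: joints at [-1.208, 0.13, 1.488, -0, 1.523, -0.085], TCP at [0.26, -0.541, 0.219] pointing down, gripper open.
Joint ranges: [-2.96, 2.96], [-0.89, 2.26], [0.02, 2.5], [-1.34, 4.48], [0, 2.73], [-2.66, 2.66]. Speed limits (rad/s): [2.39, 2.39, 2.79, 3.14, 3.14, 3.14].

## Interface

Orientations are given as a rotation vector (axis times angle).
In Python, from plant import read_state, eyes, workorder gives the robot as it stands. The module is installed in compiled form; this text tells all that it offers.
- The arm moves only by the tool play_rows, never from a script. Its argument "targets" is one flat list of numbers, 4 for each row, row after row: the shift along the tool's x, y, z in cm, then the turn about the tool's z in degrees. In form: [dx, dy, dz, roll, dx, dy, dz, roll, ...]. A call has 1 to 8 rows; each row is the pose to reach, as a shift and turn from the pose commanded when the call began, along the tool's axes at that moment; what a row does not reach only later rows make up. A row lasts 1/12 s, in which the tool goes at most 41.7 mm and 7.16 degrees, less where a joint would pass 70% of its speed; a pose out of reach is approached as far as the arm can. A call with a gripper value outside its range is refused whole. "grip" is the finger opening in cm, from 0 to 9.3, set as the call begins (left out, the last holds). The fingers move at their own pace and stop on an object; "grip_force" is the grip in N (left out, the last holds). Time passes only in rows, so rows that repeat a pose let the fingers close. It gives the time, the measured TCP pose, the force, the opening and the grip force at its end, in the units of the state.
- read_state(): the state, without advancing time (a new reading comes with each control period).
- eyes.read_camera(name): name is "scene" or "top"; returns a dict with "image" (420x560x3 uint8, red, green, blue), "vfov" (degrees; the focal length in pixels is half the picture's height over the tangent of half this angle, whatever the lens; pixels are square), "cx", "cy" (the principal point, pixels), "cam_to_world" (4x4, takes a point from camera to world coordinates). Camera axes: x right, y up, looking along -z (the intrinsics and any distortion apply to the point x, -y, -z); pixel columns grow to the right and rows downward; lengths in m; the calibration is good to about 2 mm. A picture is of the moment at which its call begins. There is no depth.
- workorder.close_job(): hands the job in; it is judged then, once.
The state is a dict: "t": time; "q": joint angles; "dq": joint speeds; "joint_torque": joint torques, N m; "tool_pos": TCP position; "orientation": TCP orientation; "force": force on the tool from outside, world axes, zero at the start; "wrist_torque": the same for the moment, N m; "opening": finger opening in m; "gripper_force": force on a finger pad.
Only numpy, scipy, OpenCV 4.12 (cv2) and the standard library are available. Lean on these libraries where they do the work, as an engineer would, in place of code of your own. Each camera call takes 0.05 s, during which the arm holds its last target. There are 200 camera calls.

## Task

Two small grey steel cabinets stand on the workbench. Take the upright bar handle of the wider one and swing its door wide open by that handle, until it stands about square to the cabinet's front, then let go. Leave the narrow cabinet's door shut.

Things in the scene. Friction and masses are not known exactly. Their poses are not given: they have to be found in the camera images.
- wide_pull (a point): Handle of the wide cabinet's door: upright steel bar, 12 mm thick, 130 mm long, centred 40 mm before the door's face (34 mm clear behind), near its free edge. Origin: on the bar's centre line, 20 mm below its upper end, 25 mm below the cabinet's top. Axes turn with the door: x into its face, y along it to the hinge, z up. Two level 8 mm legs join bar and door 25 and 89 mm below the origin.
- wide_hinge (a point): Point on the wide door's upright hinge line, level with the origin of wide_pull: at the door's left edge seen from the robot, in its front face. The handle bar is 132 mm along the door from it and 40 mm out. The wide cabinet is grey steel, 160 mm wide, 110 deep, 240 high with 15 mm feet, front to the robot.
- wide_door (a joint): Opening angle of the wide door, rad: 0 shut, growing as its free edge swings out towards the robot and on to the left (clockwise seen from above); stop at 1.75. Starts shut or up to 0.12 ajar. No latch; light friction (0.12 N m, about 1 N at the handle) keeps it where it is left.
- narrow_door (a joint): Opening angle of the narrow cabinet's door, rad: 0 shut (so it starts); same direction and friction. That cabinet is like the wide one in colour, height, depth and handle, but only 100 mm wide; it stands to the left or right of it, 25 mm or more away.

How it is judged:
By the outcome, as a careful person would: the job done as asked, in the order asked, and still so for the second after the job is handed in, with the robot touching nothing.
It also fails if it takes over 32 s, if anything falls off the work surface, if the arm or the gripper's body presses on something with over 40 N, if the wrist force passes 120 N, or if a joint passes its speed limit or range.

## Working session

There is one attempt and no reset: what is moved stays moved. The work goes in short steps, Python scripts to look and compute and a tool call to move; the robot and the scene stay as the last step left them, time stands still between calls to the robot, and variables do not carry over. Pictures are saved under pics/ and viewed, at most 10 in all, crops included, and the job is handed in when it is done.

Besides the shell and the picture viewer there is one more tool, called after ">>>" by a JSON object that holds its "op" and its "data". play_rows: Moves the arm, as the interface text tells. Its arguments: {"type":"object","properties":{"targets":{"type":"array"},"grip":{"type":"number"},"grip_force":{"type":"number"}},"required":["targets"]}

```bash
mkdir -p pics; python3 - <<'E'
from plant import read_state, eyes
import cv2,numpy as np,pickle
s=read_state();print({k:np.round(v,3).tolist() for k,v in s.items()})
for n in("scene","top"):
    c=eyes.read_camera(n);pickle.dump(c,open(n+'.pkl','wb'))
    cv2.imwrite(f'pics/{n}0.png',c['image'][:,:,::-1]);print(n,{k:np.round(v,4).tolist() for k,v in c.items() if k!='image'})
E
```

```text
{'t': 0.0, 'q': [-1.208, 0.131, 1.489, 0.0, 1.523, -0.085], 'dq': [0.001, 0.0, -0.0, 0.0, 0.001, -0.001], 'joint_torque': [-0.001, -55.984, -49.176, 0.077, 0.036, -0.0], 'tool_pos': [0.26, -0.54, 0.218], 'orientation': [-3.061, -0.697, 0.0], 'force': [-0.425, -0.101, -0.289], 'wrist_torque': [-0.004, -0.037, 0.026], 'gripper_force': 0.0, 'opening': 0.093}
scene {'vfov': 48.8614, 'cx': 279.4825, 'cy': 204.7884, 'cam_to_world': [[-0.8849, 0.3113, -0.3463, 0.2627], [-0.4653, -0.5588, 0.6865, 0.5623], [0.0202, 0.7686, 0.6394, 0.7994], [0.0, 0.0, 0.0, 1.0]]}
top {'vfov': 43.5465, 'cx': 268.3036, 'cy': 210.6297, 'cam_to_world': [[-0.2751, 0.8548, -0.4399, 0.1649], [-0.9613, -0.25, 0.1155, -0.0157], [-0.0113, 0.4547, 0.8906, 1.0364], [0.0, 0.0, 0.0, 1.0]]}
```

View pics/scene0.png

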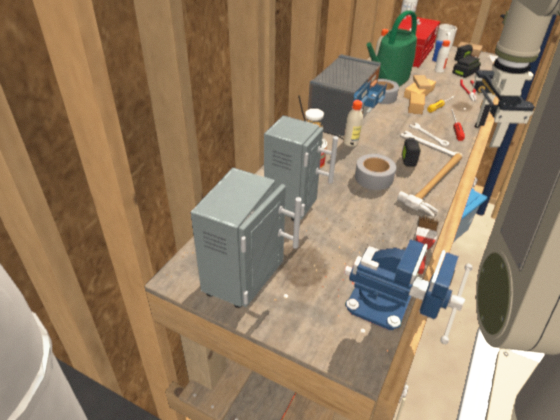

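View pics/top0.png

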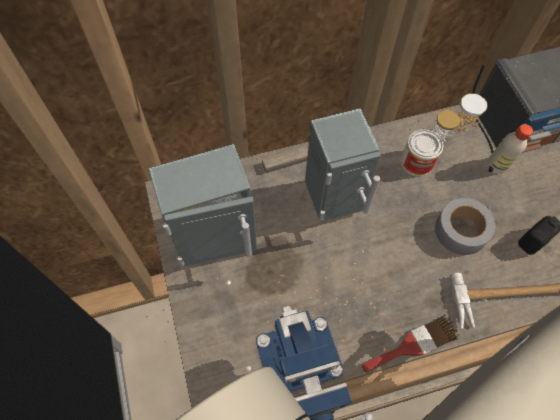

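The wide cabinet is the left one in "top" (about 205,210) and the near one in "scene" (about 240,235). A blue vise stands in front of it at (300,350) in "top".

```bash
python3 - <<'E'
import cv2
a=cv2.imread('pics/top0.png')[140:280,145:275];b=cv2.imread('pics/scene0.png')[160:310,185:315]
cv2.imwrite('pics/c1.png',cv2.resize(a,None,fx=4.2,fy=4.2,interpolation=cv2.INTER_CUBIC))
cv2.imwrite('pics/c2.png',cv2.resize(b,None,fx=4,fy=4,interpolation=cv2.INTER_CUBIC))
E
```

```text
(no output)
```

View pics/c1.png

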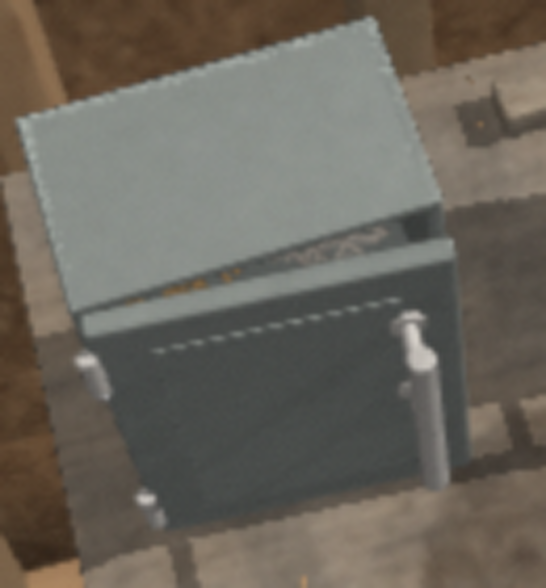

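View pics/c2.png

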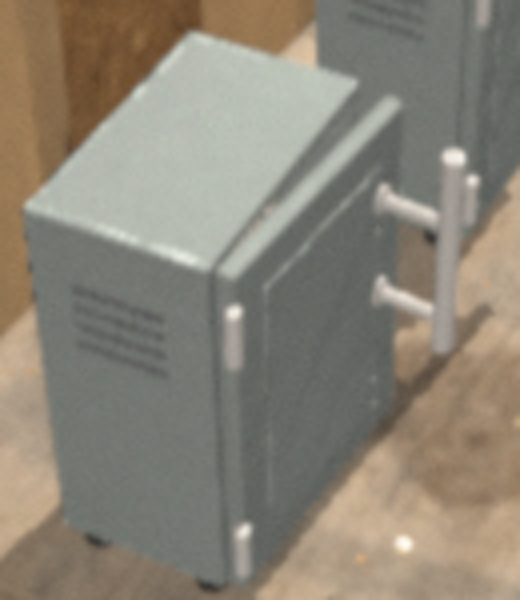

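```bash
cat > fit.py <<'E'
import numpy as np,pickle
from scipy.optimize import least_squares
C={n:pickle.load(open(n+'.pkl','rb')) for n in('top','scene')}
def proj(c,P,k=0):
    M=c['cam_to_world'];p=(np.atleast_2d(P)-M[:3,3])@M[:3,:3]
    f=210/np.tan(np.radians(c['vfov']/2));u=np.c_[p[:,0],-p[:,1]]/-p[:,2:]
    u=u*(1+k*(u**2).sum(1,keepdims=True));return u*f+[c['cx'],c['cy']]
def u2(a):return np.array([np.cos(a),np.sin(a)])
def model(v):
    hx,hy,psi,th,H,t,D=v[:7]   # psi: inward direction of cabinet; right = psi-90
    h=np.array([hx,hy]);i=u2(psi);r=u2(psi-np.pi/2)
    di=u2(psi-th);dr=u2(psi-th-np.pi/2)
    f=h+i*t;b=h+i*D;W=.16;bar=h+dr*.132-di*.04
    L=[(*b,H),(*(b+r*W),H),(*(f+r*W),H),(*f,H),(*h,H),(*(h+dr*W),H),(*bar,H-.005),(*bar,H-.135)]
    return np.array(L)
E
cat > run.py <<'E'
from fit import *
o={'top':[(149.3,168.6),(234.3,144.3),(249.8,188.8),(163.6,214.3),(165.2,219.8),(253.3,201.4),(245.5,225.2),(249,255.5)],
'scene':[(192,211.2),(233,168.8),(273.8,180),(238.8,227),(241.2,230),(285,185),(298.3,198.8),(295.8,247.5)]}
res=lambda v:np.concatenate([(proj(C[n],model(v),v[7+j])-o[n]).ravel() for j,n in enumerate(o)]+[[(v[4]-.24)*50,(v[5]-.012)*50,(v[6]-.11)*50]])
s=least_squares(res,[.6,.2,0,.05,.24,.012,.11,0,0],loss='soft_l1')
print(np.round(s.x,4),s.cost);print(np.round(s.fun[:-3].reshape(2,8,2),1).tolist())
print(np.round(model(s.x),3).tolist())
E
python3 run.py
```

```text
[ 0.5905  0.0567  0.054   0.104   0.2406  0.0106  0.1093 -0.3204 -0.7679] 11.713543553855327
[[[1.2, 0.2], [0.1, -0.8], [1.3, -1.2], [-0.6, 0.5], [-0.8, 0.2], [2.3, -0.7], [-0.9, 0.7], [-0.9, -0.5]], [[0.3, 1.1], [-0.2, -0.8], [1.2, 0.0], [-1.6, 1.2], [1.2, -0.0], [2.1, -1.1], [-0.5, 1.2], [-0.9, -0.2]]]
[[0.7, 0.063, 0.241], [0.708, -0.097, 0.241], [0.61, -0.103, 0.241], [0.601, 0.057, 0.241], [0.591, 0.057, 0.241], [0.583, -0.103, 0.241], [0.544, -0.073, 0.236], [0.544, -0.073, 0.106]]
```

```bash
sed -i 's/(h+dr\*W)/(h+dr*.156)/' fit.py; cat >> run.py <<'E'
for lab,m in(('k0',0),('samek',1)):
    w=lambda v:np.r_[v[:7],m*v[7],m*v[7]]
    s=least_squares(lambda v:res(w(v)),[.6,.2,0,.05,.24,.012,.11,0],loss='soft_l1')
    print(lab,np.round(s.x,4),s.cost);print(np.round(model(s.x)[[4,6]],3).tolist(),np.round(s.fun[:-3].reshape(2,8,2),1).tolist())
for k in(0,-.2,-.4,-.77):print(k,proj(C['scene'],[[.26,-.54,.218],[.26,-.54,.30]],k).round(0).tolist())
E
python3 run.py; python3 -c "
import cv2
a=cv2.imread('pics/scene0.png')[40:140,430:560];cv2.imwrite('pics/c3.png',cv2.resize(a,None,fx=4,fy=4))"
```

```text
[ 0.5906  0.056   0.0571  0.1069  0.2405  0.0103  0.1087 -0.2476 -0.6631] 8.459611316477254
[[[1.0, 0.3], [0.2, -0.9], [1.6, -1.4], [-0.6, 0.6], [-0.7, 0.2], [0.3, -0.3], [-0.6, 0.5], [-0.6, -0.6]], [[0.3, 1.1], [-0.2, -0.9], [1.2, -0.1], [-1.4, 1.1], [1.3, -0.2], [1.2, -0.3], [-0.4, 1.0], [-0.8, -0.3]]]
[[0.699, 0.062, 0.241], [0.708, -0.098, 0.241], [0.61, -0.103, 0.241], [0.601, 0.057, 0.241], [0.591, 0.056, 0.241], [0.583, -0.1, 0.241], [0.544, -0.074, 0.236], [0.544, -0.074, 0.106]]
k0 [0.5913 0.055  0.0598 0.1125 0.2398 0.0096 0.106  0.    ] 9.975891522910617
[[0.591, 0.055, 0.24], [0.544, -0.075, 0.235]] [[[0.0, 0.7], [0.7, -0.5], [2.1, -1.6], [-1.0, 0.7], [-1.2, -0.1], [0.9, -0.4], [-0.1, 0.4], [-0.2, -0.6]], [[-0.8, 1.7], [0.1, -1.1], [1.3, -0.2], [-1.3, 1.2], [1.0, -0.2], [1.3, -0.3], [-0.4, 1.0], [-0.7, -0.1]]]
samek [ 0.5905  0.0561  0.0579  0.1077  0.241   0.0102  0.1077 -0.2864] 8.994369500013562
[[0.59, 0.056, 0.241], [0.544, -0.074, 0.236]] [[[1.3, 0.8], [0.3, -0.5], [1.6, -1.5], [-0.5, 0.6], [-0.6, 0.1], [0.3, -0.3], [-0.6, 0.5], [-0.6, -0.6]], [[-0.5, 1.3], [-0.1, -1.2], [1.3, -0.3], [-1.4, 1.1], [1.2, -0.2], [1.3, -0.4], [-0.4, 0.9], [-0.7, -0.3]]]
0 [[486.0, 136.0], [497.0, 105.0]]
-0.2 [[477.0, 139.0], [485.0, 111.0]]
-0.4 [[468.0, 142.0], [474.0, 116.0]]
-0.77 [[451.0, 148.0], [452.0, 126.0]]
```

View pics/c3.png

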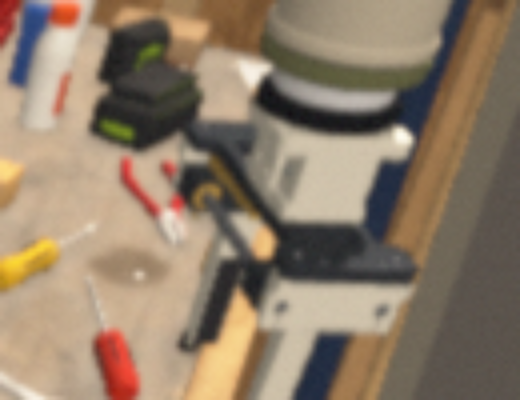

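The pictures agree. The bar is at about (0.544, -0.074) with its top at z≈0.236, the hinge is at (0.590, 0.056) and the door is about 0.107 rad ajar. The crop shows the gripper pointing down, one fingertip near (477,126). I'll grasp the bar from above, with the fingers closing along the door and the tool yaw at about 3.09.

```bash
cat > go.py <<'E'
import sys,numpy as np
from plant import read_state
from scipy.spatial.transform import Rotation as R
def rel(p,yaw):
    s=read_state();M=R.from_rotvec(s['orientation']).as_matrix();y=np.arctan2(M[1,0],M[0,0])
    d=M.T@(np.array(p)-s['tool_pos'])*100;r=-np.degrees((yaw-y+np.pi)%(2*np.pi)-np.pi)
    return d.round(2),r.round(1),'yaw',y.round(3),'z',M[:,2].round(3),'pos',np.round(s['tool_pos'],4),'q',np.round(s['q'],2),'t',round(s['t'],2),'F',np.round(s['force'],1)
if __name__=='__main__':
    a=[float(v) for v in sys.argv[1:]];print(*rel(a[:3],a[3]))
E
python3 go.py .544 -.074 .338 3.09
```

```text
[ 45.83 -29.74 -11.98] -151.4 yaw 0.448 z [-0.001  0.002 -1.   ] pos [ 0.2596 -0.5403  0.2177] q [-1.21  0.13  1.49 -0.    1.52 -0.09] t 0.1 F [-0.  -0.6  0.3]
```

>>> {"op": "play_rows", "data": {"targets": [0,0,-4,-6,0,0,-8,-12,0,0,-12,-18,0,0,-12,-24,0,0,-12,-30,0,0,-12,-36,0,0,-12,-42,0,0,-12,-48], "grip": 5.0, "grip_force": 25}}

```text
t: 0.77
tool_pos: [0.2597, -0.5407, 0.3381]
orientation: [-2.509, -1.889, -0.0]
force: [-0.1, -0.6, 0.5]
opening: 0.0504
gripper_force: 0.0
```

```bash
python3 go.py .544 -.074 .338 3.09
```

```text
[5.271e+01 1.442e+01 4.000e-02] -103.1 yaw 1.291 z [-0.     0.001 -1.   ] pos [ 0.2597 -0.5407  0.3381] q [-1.21  0.11  1.29 -0.    1.74 -0.93] t 0.77 F [-0.1 -0.6  0.5]
```

>>> {"op": "play_rows", "data": {"targets": [3.3,0.9,0,-6.5,6.6,1.8,0,-13,9.9,2.7,0,-19.5,13.2,3.6,0,-26,16.5,4.5,0,-32.5,19.8,5.4,0,-39,23.1,6.3,0,-45.5,26.4,7.2,0,-52]}}

```text
t: 1.43
tool_pos: [0.4036, -0.3061, 0.3382]
orientation: [-1.427, -2.798, -0.0]
force: [0.2, -0.8, -0.4]
opening: 0.05
gripper_force: 0.0
```

```bash
python3 go.py .544 -.074 .338 3.09
```

```text
[10.54 25.    0.03] -51.1 yaw 2.199 z [-0.  0. -1.] pos [ 0.4036 -0.3061  0.3382] q [-0.75 -0.14  1.54  0.    1.74 -1.38] t 1.43 F [ 0.2 -0.8 -0.4]
```

>>> {"op": "play_rows", "data": {"targets": [1.3,3.1,0,-6.5,2.6,6.2,0,-13,3.9,9.3,0,-19.5,5.2,12.4,0,-26,6.5,15.5,0,-32.5,7.8,18.6,0,-39,9.1,21.7,0,-45.5,10.5,25,0,-51]}}

```text
t: 2.1
tool_pos: [0.5455, -0.0753, 0.3383]
orientation: [-0.083, -3.14, 0.0]
force: [-0.2, -0.4, -0.5]
opening: 0.0498
gripper_force: 0.0
```

```bash
python3 - <<'E'
from plant import eyes
import cv2,pickle
from go import rel
ims=[]
for n in('top','scene'):
    c=eyes.read_camera(n);pickle.dump(c,open(n+'1.pkl','wb'));ims.append(c['image'][120:340,140:400,::-1])
cv2.imwrite('pics/d1.png',cv2.resize(cv2.hconcat(ims),None,fx=1.53,fy=1.53,interpolation=cv2.INTER_CUBIC))
print(*rel([.544,-.074,.196],3.09))
E
```

```text
[ 0.23 -0.21 14.16] 0.1 yaw 3.092 z [-0.001  0.002 -1.   ] pos [ 0.5465 -0.0723  0.3376] q [-0.23 -0.02  1.43  0.    1.73 -1.75] t 2.2 F [ 0.4 -0.  -0.1]
```

View pics/d1.png

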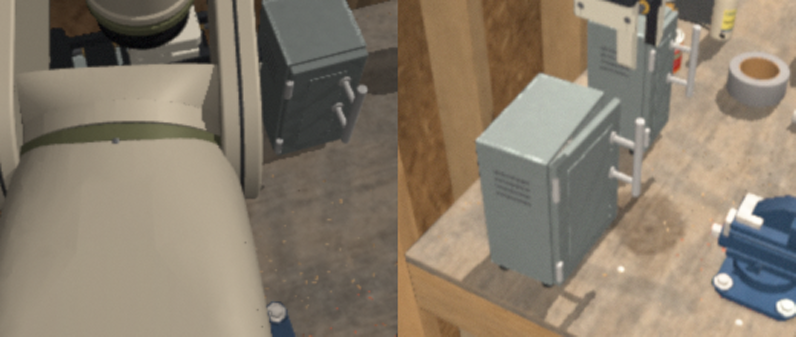

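```bash
python3 - <<'E'
from fit import *
import cv2
c=pickle.load(open('scene1.pkl','rb'))
P=[[.5465,-.0723,.338],[.5465,-.047,.338],[.5465,-.097,.338],[.544,-.074,.236],[.544,-.074,.106]]
for k in(0,-.25,-.66):print(k,proj(c,P,k).round(1).tolist())
a=c['image'][60:220,230:390,::-1];cv2.imwrite('pics/d2.png',cv2.resize(a,None,fx=3.6,fy=3.6,interpolation=cv2.INTER_CUBIC))
E
```

```text
0 [[298.9, 155.5], [292.6, 162.5], [304.8, 149.0], [298.0, 199.6], [295.2, 247.3]]
-0.25 [[298.8, 155.7], [292.6, 162.6], [304.7, 149.2], [298.0, 199.6], [295.1, 247.2]]
-0.66 [[298.7, 155.9], [292.5, 162.8], [304.5, 149.6], [297.9, 199.6], [295.1, 247.0]]
```

View pics/d2.png

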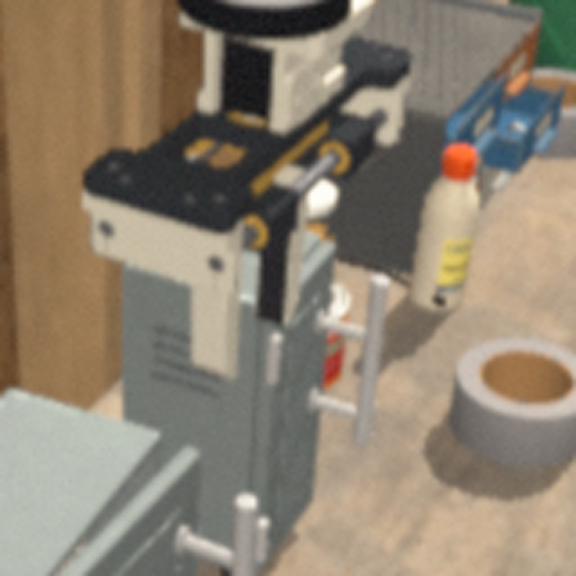

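The fingertips are at about (289,163) and (306,148), so they straddle the spot right above the bar, whose top is at (298,199). I'll go down and close.

>>> {"op": "play_rows", "data": {"targets": [0.1,0,3,0,0.1,0,6,0,0.1,0,8,0,0.1,0,10,0,0.1,0,12,0,0.1,0,14.2,0,0.1,0,14.2,0,0.1,0,14.2,0]}}

```text
t: 2.87
tool_pos: [0.5428, -0.0768, 0.1953]
orientation: [-0.093, -3.137, -0.001]
force: [-0.0, 0.0, -0.6]
opening: 0.0501
gripper_force: 0.0
```

>>> {"op": "play_rows", "data": {"targets": [0,0,0,0,0,0,0,0,0,0,0,0,0,0,0,0,0,0,0,0,0,0,0,0], "grip": 0.5, "grip_force": 25}}

```text
t: 3.37
tool_pos: [0.5443, -0.0767, 0.1971]
orientation: [0.092, 3.14, -0.0]
force: [0.5, -0.8, 0.1]
opening: 0.0151
gripper_force: 0.0
```

```bash
python3 go.py .544 -.074 .196 3.09; cat > arc.py <<'E'
import numpy as np
from go import rel
from plant import read_state
from scipy.spatial.transform import Rotation as R
h=np.array([.5905,.056]);s=read_state();p=s['tool_pos'];M=R.from_rotvec(s['orientation']).as_matrix()
r=p[:2]-h;print('rad',np.hypot(*r),'doorangle',(np.arctan2(-.132,-.04)-np.arctan2(r[1],r[0])))
r=r/np.hypot(*r)*.138
for a in np.radians(np.arange(5,45,5)):
    c,q=np.cos(a),np.sin(a);n=np.array([c*r[0]+q*r[1],-q*r[0]+c*r[1]])-r
    print((M.T@[*n,0]*100).round(2)[:2].tolist(),np.degrees(a).round())
E
python3 arc.py
```

```text
[0.05 0.27 0.11] -0.4 yaw 3.083 z [ 0.001 -0.    -1.   ] pos [ 0.5443 -0.0767  0.1971] q [-0.23  0.    1.66  0.    1.48 -1.75] t 3.37 F [ 0.5 -0.8  0.1]
rad 0.14049084836249615 doorangle 0.04054944623816836
[1.14, 0.38] 5.0
[2.25, 0.86] 10.0
[3.31, 1.43] 15.0
[4.31, 2.09] 20.0
[5.26, 2.84] 25.0
[6.13, 3.66] 30.0
[6.93, 4.56] 35.0
[7.65, 5.53] 40.0
```

Still closing (15 mm); give it a few more rows.

>>> {"op": "play_rows", "data": {"targets": [0,0,0,0,0,0,0,0,0,0,0,0], "grip": 0.5}}

```text
t: 3.62
tool_pos: [0.5446, -0.0757, 0.1971]
orientation: [0.091, 3.139, 0.002]
force: [1.2, 4.8, 2.4]
opening: 0.0118
gripper_force: 25.0
```

```bash
python3 arc.py; python3 go.py .544 -.074 .196 3.09
```

```text
rad 0.13950512268336357 doorangle 0.04124151783252783
[1.14, 0.38] 5.0
[2.25, 0.86] 10.0
[3.31, 1.43] 15.0
[4.31, 2.09] 20.0
[5.25, 2.84] 25.0
[6.13, 3.67] 30.0
[6.93, 4.57] 35.0
[7.65, 5.54] 40.0
[0.07 0.17 0.11] -0.4 yaw 3.084 z [ 0.001  0.001 -1.   ] pos [ 0.5446 -0.0757  0.1971] q [-0.23  0.    1.66  0.    1.48 -1.75] t 3.62 F [1.2 4.8 2.4]
```

Gripped at 11.8 mm with 25 N. Start the swing.

>>> {"op": "play_rows", "data": {"targets": [0.55,0.16,0,2.5,1.14,0.38,0,5,1.7,0.61,0,7.5,2.25,0.86,0,10,2.8,1.14,0,12.5,3.31,1.43,0,15,3.82,1.75,0,17.5,4.31,2.09,0,20]}}

```text
t: 4.28
tool_pos: [0.5031, -0.0522, 0.1971]
orientation: [0.637, 3.074, 0.003]
force: [6.1, 4.2, -0.5]
opening: 0.0116
gripper_force: 25.0
```

```bash
python3 arc.py; python3 go.py .544 -.074 .196 3.09
```

```text
rad 0.13906401982210526 doorangle 0.38492470492334063
[1.15, 0.37] 5.0
[2.25, 0.84] 10.0
[3.32, 1.41] 15.0
[4.33, 2.06] 20.0
[5.28, 2.8] 25.0
[6.16, 3.62] 30.0
[6.96, 4.52] 35.0
[7.69, 5.48] 40.0
[-4.61 -0.38  0.11] -20.5 yaw 2.733 z [ 0.003  0.001 -1.   ] pos [ 0.5031 -0.0522  0.1971] q [-0.21 -0.12  1.78  0.    1.48 -1.37] t 4.28 F [ 6.1  4.2 -0.5]
```

>>> {"op": "play_rows", "data": {"targets": [1.15,0.37,0,5,2.25,0.84,0,10,3.3,1.4,0,15,4.3,2.05,0,20,5.25,2.8,0,25,6.1,3.6,0,30,6.6,4.1,0,33,6.95,4.5,0,35]}}

```text
t: 4.95
tool_pos: [0.4582, 0.0167, 0.1971]
orientation: [1.532, 2.738, 0.005]
force: [12.7, 2.8, -7.5]
opening: 0.0117
gripper_force: 25.0
```

```bash
python3 arc.py; python3 go.py .544 -.074 .196 3.09
```

```text
rad 0.13807063350428497 doorangle 0.9876727158965208
[1.15, 0.36] 5.0
[2.26, 0.82] 10.0
[3.33, 1.38] 15.0
[4.34, 2.02] 20.0
[5.3, 2.76] 25.0
[6.19, 3.57] 30.0
[7.0, 4.46] 35.0
[7.73, 5.41] 40.0
[-12.22   2.58   0.14] -55.5 yaw 2.121 z [ 0.005  0.001 -1.   ] pos [0.4582 0.0167 0.1971] q [-0.08 -0.26  1.9   0.    1.5  -0.63] t 4.95 F [12.7  2.8 -7.5]
```

>>> {"op": "play_rows", "data": {"targets": [1.1,0.43,0,5,2.2,0.9,0,10,3.27,1.47,0,15,4.28,2.11,0,20,5.24,2.85,0,25,5.8,3.3,0,28,6.13,3.66,0,30,6.13,3.66,0,30]}}

```text
t: 5.62
tool_pos: [0.4569, 0.0874, 0.1971]
orientation: [2.189, 2.249, 0.003]
force: [8.7, -0.9, -3.7]
opening: 0.0116
gripper_force: 25.0
```

```bash
python3 arc.py|head -1; python3 go.py .544 -.074 .196 3.09
```

```text
rad 0.13721326537676637 doorangle -4.776006032725916
[-16.37   8.27   0.15] -85.5 yaw 1.598 z [ 0.004 -0.    -1.   ] pos [0.4569 0.0874 0.1971] q [ 0.08 -0.24  1.88 -0.    1.49  0.05] t 5.62 F [ 8.7 -0.9 -3.7]
```

The door is at about 1.564 rad. Release it and lift straight up.

>>> {"op": "play_rows", "data": {"targets": [0,0,0,0,0,0,0,0,0,0,0,0,0,0,0,0,0,0,0,0,0,0,0,0], "grip": 5}}

```text
t: 6.12
tool_pos: [0.4552, 0.0869, 0.1966]
orientation: [-2.189, -2.253, 0.0]
force: [-0.1, -0.5, 0.4]
opening: 0.0465
gripper_force: 0.0
```

>>> {"op": "play_rows", "data": {"targets": [0,0,-1,0,0,0,-2.5,0,0,0,-5,0,0,0,-8,0,0,0,-11,0,0,0,-14,0,0,0,-17,0,0,0,-17,0]}}

```text
t: 6.78
tool_pos: [0.457, 0.0871, 0.3745]
orientation: [2.184, 2.248, 0.012]
force: [1.7, -0.7, 0.5]
opening: 0.0498
gripper_force: 0.0
```

```bash
python3 - <<'E'
from plant import eyes
import cv2
from go import rel
ims=[eyes.read_camera(n)['image'][100:350,130:400,::-1] for n in('top','scene')]
cv2.imwrite('pics/e1.png',cv2.resize(cv2.hconcat(ims),None,fx=1.47,fy=1.47))
print(*rel([.457,.087,.196],1.6))
E
```

```text
[-1.000e-02  4.000e-02  1.728e+01] -0.0 yaw 1.6 z [ 0.004  0.    -1.   ] pos [0.456  0.087  0.3688] q [ 0.08 -0.25  1.59  0.    1.81  0.05] t 6.88 F [ 0.2 -0.9  0.2]
```

View pics/e1.png

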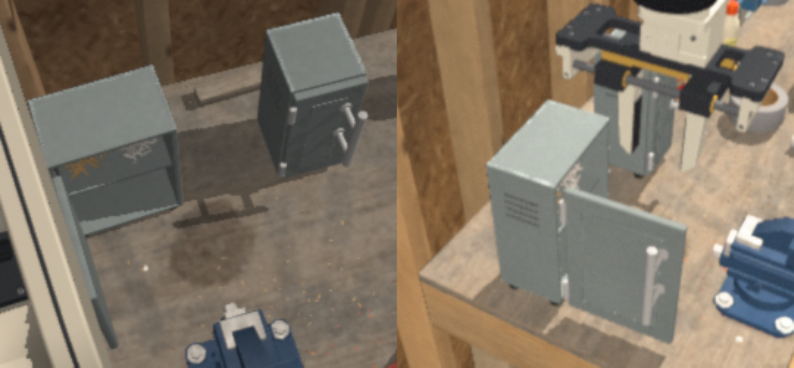

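The picture shows the wide door standing square: the door spans (565,190) to (685,335) in the right pane. The narrow door is shut and the gripper is clear above.

```bash
python3 -c "
from plant import workorder;print(workorder.close_job())"
```

```text
the job is handed in; nothing more can be done
None
```

The wide cabinet's door was swung open by its handle to about 90° (1.56 rad estimated from the arm's position) and let go; the narrow door stayed shut, and the job was handed in at about 7 s with the gripper clear.

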